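Tip a tall carton onto the bench scale and record its weight

TASK

Weigh the tall carton lying down: slide it up to the free edge of the low scale and, with that edge blocking its foot, push its top so that it tips over onto its back, label side up, on the scale. Push it along the scale until its top end is flush against the blue backstop, with all of it on the pan, and then press the green button on the weighing terminal and let go. Leave the blue bin, tape roll, bottle and screwdriver where they are.

Things in the scene. Friction and masses are not known exactly. Their poses are not given: they have to be found in the camera images.
- scale: low bench scale, fixed: steel pan 280 mm long (its x) by 230 mm wide (its y), top surface 22 mm above the bench. Origin: centre of its underside. Free edge (a 22 mm step, yellow line along it) at x = -140 mm; at the other end a full-width blue upright backstop, inner face at x = +140 mm, 72 mm above the bench. +x points from free edge to backstop, mostly towards the robot's right
- carton: closed rigid carton, 90 mm deep (x), 160 wide (y), 240 tall (z), 0.4 to 0.8 kg, weight at its middle; too deep to grip. Origin: centre of its underside. Starts upright on the bench a few cm before the scale's free edge, slightly askew. White label and red square on its -x face, which at first looks away from the scale; its +x face (its back) looks towards the scale
- carton_top (a point): centre of the carton's top end, 240 mm from its origin along its z
- terminal: white weighing terminal, fixed, 110 mm (x) by 130 mm (y) by 50 mm high, with a dark display and one big green button (two small grey discs beside it are only decoration). Origin at the centre of its underside. It may stand at either of two places to the robot's right, the blue bin at the other
- weigh_top (a point): centre of the top of the round green button (32 mm across) on the terminal; it points up
- weigh (a joint): travel of the green button in m: 0 released, 0.006 fully down; springs back, fully down takes 5 N; a press counts beyond 0.004
- bin: blue open parts bin, loose, 120 x 120 x 55 mm high, origin at the centre of its underside; leave it alone
- tape: roll of amber tape lying flat, loose, 104 mm across, 48 mm high, origin at the centre of its underside; leave it alone
- cleaner: white bottle with red cap, loose, 64 mm across, 170 mm high, origin at the centre of its underside; leave it alone
- screwdriver: yellow-handled screwdriver lying on the bench, loose, about 200 mm long along its x; leave it alone
There are look-alikes about, which are no part of the job. Leave any black or orange look-alike of the carton alone.

How it is judged:
By the outcome, as a careful person would: the job done as asked, in the order asked, and still so for the second after the job is handed in, with the robot touching nothing.
It also fails if it takes over 67 s, if anything falls off the work surface, if the arm or the gripper's body presses on something with over 40 N, if the wrist force passes 120 N, or if a joint passes its speed limit or range.

ROBOT

A 7-joint arm with a two-finger parallel gripper is mounted at the origin on the work surface. World frame = base frame: x ahead of the robot, y to its left, z up, the work surface at z = 0. Lengths are in m, angles in rad, forces in N, time in s.
With the tool pointing down it reaches from about 0.4 to 0.85 m from the base axis. Payload 10.4 kg.
Tool frame: the origin (TCP) lies at the very end of the fingers, on their centre line; the grasp point (between the pads) lies 19 mm behind it; z points along the fingers, y is the direction in which the jaws open and shut (so a half turn about z gives the same grasp; the last joint's range is limited). The gripper opens to 87 mm and grips with 3 to 60 N. Pads are 19 mm wide; open, the fingers measure 117 mm over their backs; the gripper's body (75 mm by 190 mm) begins 51 mm behind the grasp point.
Start: joints at [-1.238, 0.332, -0.065, 1.46, 0.022, 1.35, -0.088], TCP at [0.218, 0.586, 0.223] pointing down, gripper open.
Joint ranges: [-2.6, 2.6], [-0.5, 2.12], [-1.47, 1.34], [0.16, 2.42], [-1.27, 4.41], [0.06, 2.06], [-2.6, 2.6]. Speed limits (rad/s): [2.22, 2.22, 2.79, 2.79, 3.14, 3.14, 3.14].

INTERFACE

Orientations are given as a unit quaternion [x, y, z, w].
In Python, from bench import read_state, camera, close_job gives the robot as it stands.
- The arm moves only by the shell command python3 -m inch 'ROWS' [OPENING] [FORCE]. ROWS is JSON, a list of rows, each a list of 6 numbers: the shift along the tool's x, y, z as a fraction of full scale, then the turn, a rotation vector about the tool's x, y, z as a fraction of full scale. In form: [[tx, ty, tz, ax, ay, az], ...]. A call has 1 to 5 rows; each row shifts and turns the commanded pose from where the row before left it, along the tool's axes as they then stand; what a row does not reach is not made up. Full scale, the value 1, is 0.04 m for a shift and 120 degrees for a turn. A row lasts 1/8 s, in which the tool goes at most 62.5 mm and 10.7 degrees, less where a joint would pass 70% of its speed; a pose out of reach is approached as far as the arm can. A call with a number of a shift or a turn outside -1 to 1 is refused whole. A call with a gripper value outside its range is refused whole. OPENING is the opening, from -1 (shut) to 1 (fully open), so that 0 is half open, set as the call begins (- or left out, the last holds). The fingers move at their own pace and stop on an object; FORCE is the grip in N (left out, the last holds). Time passes only in rows, so rows that do not move let the fingers close. It gives the time, the measured TCP pose, the force and the opening at its end, in the units of the state.
- read_state(): the state, without advancing time (a new reading comes with each control period).
- camera(name): name is "scene" or "side" or "wrist"; returns a dict with "img" (384x512x3 uint8, red, green, blue), "depth" (384x512 float32, m along the optical axis (not along the pixel's ray), 0 where there is no reading), "fx", "fy", "cx", "cy" (pixels), "k1" (the pictures are not rectified: a ray, as slopes to the right and down, at radius r is drawn at 1 + k1 r^2 times it, then the intrinsics apply), "position" and "orientation" of the camera in the world; the wrist camera has in their place "tool_from_camera" (4x4, takes a point from camera to tool coordinates, whose origin is the TCP and whose axes are the flange's). Camera axes: x right, y down, z forward; pixel columns grow to the right and rows downward; lengths in m; the calibration is good to about 2 mm. A picture is of the moment at which its call begins: read the wrist's pose just before it.
- close_job(): hands the job in, once; it reports no verdict.
The state is a dict: "time": time; "joint_positions": joint angles; "joint_vel": joint speeds; "joint_torque": joint torques, N m; "ee_pos": TCP position; "eef_rot": TCP orientation; "ft_force": force on the tool from outside, world axes, zero at the start; "torque": the same for the moment, N m; "width": finger opening in m.
Only numpy, scipy, OpenCV 4.12 (cv2) and the standard library are available. Lean on these libraries where they do the work, as an engineer would, in place of code of your own. Each camera call takes 0.05 s, during which the arm holds its last target.

## Working session

There is one attempt and no reset: what is moved stays moved. The work goes in short steps, Python scripts to look and compute and a shell command to move; the robot and the scene stay as the last step left them, time stands still between calls to the robot, and variables do not carry over. Pictures are saved under pics/ and viewed, and the job is handed in when it is done.

```bash
ls; mkdir -p pics; cat > h.py <<'E'
import numpy as np, cv2
from bench import read_state, camera
from scipy.spatial.transform import Rotation as R
def snap(name,fn):
    c=camera(name); cv2.imwrite('pics/'+fn+'.png',cv2.cvtColor(c['img'],cv2.COLOR_RGB2BGR)); np.savez('/tmp/'+fn,**{k:v for k,v in c.items()}); return c
def cloud(c,pose=None):
    h,w=c['depth'].shape
    K=np.array([[c['fx'],0,c['cx']],[0,c['fy'],c['cy']],[0,0,1]],float)
    u,v=np.meshgrid(np.arange(w),np.arange(h))
    p=cv2.undistortPoints(np.stack([u,v],-1).reshape(-1,1,2).astype(np.float64),K,np.array([float(c['k1']),0,0,0])).reshape(h,w,2)
    d=c['depth'][...,None]
    P=np.concatenate([p*d,d],-1)
    if 'position' in c:
        return P@R.from_quat(c['orientation']).as_matrix().T+np.array(c['position'])
    T=np.array(c['tool_from_camera']); P=P@T[:3,:3].T+T[:3,3]
    return P@R.from_quat(pose[1]).as_matrix().T+np.array(pose[0])
E
python3 - <<'E'
from h import *
s=read_state(); print(s)
for n in('scene','side','wrist'):
    c=snap(n,n+'0'); print(n,{k:v for k,v in c.items() if k not in('img','depth')})
E
```

```text
pics
{'time': 0.0, 'joint_positions': array([-1.23759594,  0.33287938, -0.06470045,  1.46095915,  0.02159187,
        1.34991418, -0.08853217]), 'joint_vel': array([-0.00055856,  0.00125856,  0.00149231, -0.0012218 ,  0.00064395,
        0.0009019 ,  0.00064741]), 'joint_torque': array([-7.12717360e-05, -6.23243809e+01,  2.45770044e-02, -3.89899671e+01,
       -6.14678767e-02,  3.98540148e-02,  1.61220560e-04]), 'ee_pos': array([0.2175766 , 0.58547665, 0.22174075]), 'eef_rot': array([ 1.76969240e-01,  9.84216110e-01, -7.25657427e-04, -9.93908607e-05]), 'ft_force': array([ 0.91934976,  0.56249907, -0.22828484]), 'torque': array([-0.00557445,  0.03306741,  0.03917329]), 'width': 0.08664134104272864}
scene {'fx': 470.75437701375597, 'fy': 470.75437701375597, 'cx': 257.5222635770147, 'cy': 197.80251748181402, 'k1': -0.18909559717307636, 'position': array([ 1.30756714, -0.60652789,  1.23877497]), 'orientation': array([ 0.84147861,  0.39240898, -0.15312228, -0.33835263])}
side {'fx': 361.8421648341584, 'fy': 361.8421648341584, 'cx': 261.3618950940004, 'cy': 194.77924280245057, 'k1': -0.07157894772992643, 'position': array([ 0.38209101, -0.37063646,  1.53911818]), 'orientation': array([ 0.97657761, -0.14634462,  0.02781297, -0.15526063])}
wrist {'fx': 312.25848467218435, 'fy': 312.25848467218435, 'cx': 257.7650394526924, 'cy': 193.06681158005236, 'k1': -0.07044017513419336, 'tool_from_camera': array([[ 2.94790394e-04, -9.66316555e-01, -2.57356229e-01,
         7.04175889e-02],
       [ 9.99999786e-01,  4.35202555e-04, -4.88634386e-04,
        -4.92138382e-05],
       [ 5.84177585e-04, -2.57356030e-01,  9.66316476e-01,
        -1.63408841e-01],
       [ 0.00000000e+00,  0.00000000e+00,  0.00000000e+00,
         1.00000000e+00]])}
```

View pics/scene0.png

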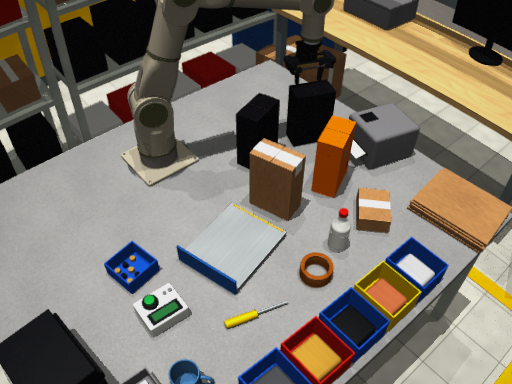

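View pics/side0.png

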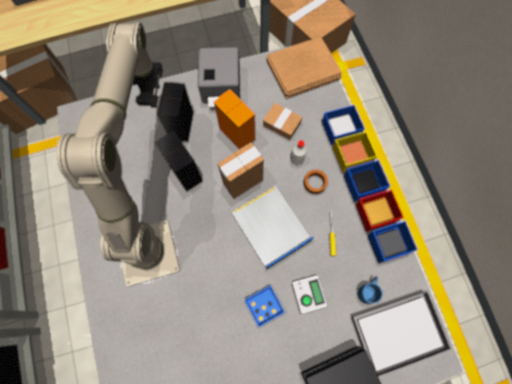

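View pics/wrist0.png

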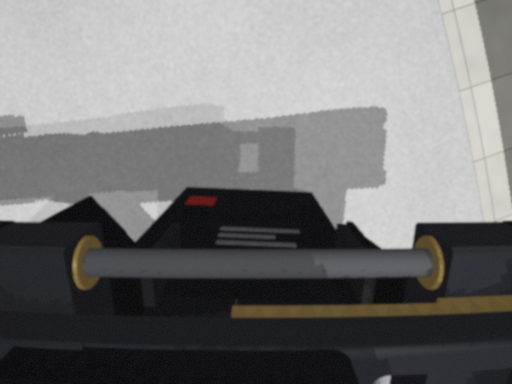

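The brown carton at scene (277,178) / side (241,168) stands just before the yellow-lined edge of the scale. It fits the description. The black (258,130; 311,112) and orange (333,155) ones are look-alikes, and the small brown box (373,210) is too low. The terminal is at (162,308) and the bin at (132,266). Next I'll measure and view an enlarged crop.

```bash
python3 - <<'E'
from h import *
def load(n): 
    z=np.load('/tmp/'+n+'.npz'); return {k:z[k] for k in z.files}
c=load('scene0');P=cloud(c);hsv=cv2.cvtColor(c['img'],cv2.COLOR_RGB2HSV)
s=load('side0');Q=cloud(s);hs=cv2.cvtColor(s['img'],cv2.COLOR_RGB2HSV)
a=c['img'][130:300,170:400]; b=s['img'][130:280,200:350]
cv2.imwrite('pics/crop0.png',cv2.cvtColor(np.hstack([cv2.resize(a,(460,340)),cv2.resize(b,(340,340))]),cv2.COLOR_RGB2BGR))
def rect(pts,l):
    r=cv2.minAreaRect(pts[:,:2].astype(np.float32)*1000); print(l,len(pts),'c',np.round(r[0],1),'size',np.round(r[1],1),'ang',round(r[2],1),'z',np.round(np.median(pts[:,2])*1000,1))
    print(cv2.boxPoints(r).round(0).tolist())
# side view: print points
for (u,v) in [(241,168),(272,225),(235,210),(268,263),(309,238),(265,305),(310,293),(316,181),(299,152),(333,240)]: print('side',u,v,Q[v,u].round(3))
for (u,v) in [(277,150),(277,185),(232,240),(150,302),(165,312),(132,266),(316,270),(340,230)]: print('scene',u,v,P[v,u].round(3))
for X,H,n in((P,hsv,'scene'),(Q,hs,'side')):
    yl=(H[...,0]>18)&(H[...,0]<34)&(H[...,1]>60)&(abs(X[...,2]-.022)<.012)
    reg=np.zeros(yl.shape,bool)
    if n=='scene': reg[195:260,215:300]=1
    else: reg[180:225,225:285]=1
    m=yl&reg; rect(X[m],n+' yellow')
    print(X[m][X[m][:,1].argmin()],X[m][X[m][:,1].argmax()])
    reg[:]=0
    if n=='scene': reg[120:230,235:315]=1
    else: reg[135:205,210:275]=1
    m=reg&(abs(X[...,2]-.24)<.01); rect(X[m],n+' cartontop')
    reg[:]=0
    if n=='scene': reg[200:300,165:300]=1
    else: reg[180:280,220:325]=1
    m=reg&(abs(X[...,2]-.022)<.006); rect(X[m],n+' pan')
    m=reg&(abs(X[...,2]-.072)<.006); rect(X[m],n+' backstop')
    reg[:]=0
    if n=='scene': reg[270:350,120:200]=1
    else: reg[265:325,285:335]=1
    m=reg&(abs(X[...,2]-.05)<.006); rect(X[m],n+' terminal')
    m=reg&(H[...,0]>50)&(H[...,0]<80)&(H[...,1]>120)&(H[...,2]>60)&(X[...,2]>.052); rect(X[m],n+' btn')
E
```

```text
side 241 168 [0.475 0.16  0.239]
side 272 225 [ 0.545 -0.044  0.025]
side 235 210 [0.411 0.066 0.027]
side 268 263 [ 0.48  -0.193  0.022]
side 309 238 [ 0.671 -0.15   0.063]
side 265 305 [ 0.418 -0.351  0.004]
side 310 293 [ 0.603 -0.361  0.052]
side 316 181 [0.8   0.097 0.002]
side 299 152 [0.743 0.207 0.122]
side 333 240 [ 0.773 -0.183  0.026]
scene 277 150 [0.467 0.196 0.245]
scene 277 185 [0.516 0.156 0.149]
scene 232 240 [ 0.522 -0.041  0.023]
scene 150 302 [ 0.582 -0.386  0.071]
scene 165 312 [ 0.627 -0.366  0.054]
scene 132 266 [ 0.389 -0.348  0.005]
scene 316 270 [0.775 0.1   0.   ]
scene 340 230 [0.765 0.201 0.112]
scene yellow 117 c [498.3  86.5] size [212.   14.3] ang 14.5 z 24.3
[[394.0, 67.0], [397.0, 53.0], [603.0, 106.0], [599.0, 120.0]]
[0.40214398 0.05783005 0.02499511] [0.59588683 0.11908369 0.01988789]
scene cartontop 1103 c [416.7 191.3] size [140.9 302. ] ang 86.4 z 241.7
[[262.0, 130.0], [563.0, 111.0], [572.0, 252.0], [270.0, 271.0]]
scene pan 4347 c [516.4  16.9] size [236.5 428.8] ang 15.0 z 23.1
[[347.0, 193.0], [458.0, -221.0], [686.0, -160.0], [575.0, 255.
[... 597 characters left out ...]
 0.11709202 0.02578476]
side cartontop 913 c [480.9 190.4] size [161.3  92.1] ang 17.7 z 240.2
[[390.0, 210.0], [418.0, 122.0], [572.0, 171.0], [544.0, 259.0]]
side pan 3096 c [608.   42.5] size [405.6 421.9] ang 14.8 z 22.0
[[358.0, 195.0], [466.0, -213.0], [858.0, -110.0], [750.0, 298.0]]
side backstop 138 c [524.4  11.6] size [228.5 404.9] ang 15.0 z 71.6
[[362.0, 177.0], [467.0, -214.0], [687.0, -154.0], [582.0, 237.0]]
side terminal 680 c [ 600.5 -362.3] size [127.1 109.3] ang 87.8 z 50.1
[[543.0, -424.0], [653.0, -428.0], [658.0, -301.0], [548.0, -297.0]]
side btn 54 c [ 487.5 -383.7] size [210.1  31.3] ang 1.4 z 69.3
[[382.0, -371.0], [383.0, -402.0], [593.0, -397.0], [592.0, -366.0]]
```

```bash
python3 - <<'E'
from h import *
z=np.load('/tmp/scene0.npz'); c={k:z[k] for k in z.files};P=cloud(c)
q=P.reshape(-1,3)
m=(q[:,2]>.03)&(q[:,0]>0.1)&(q[:,0]<.95)&(q[:,1]>-.6)&(q[:,1]<.6)
img=np.zeros((600,480),np.uint8)
for p in q[m]: img[int((.6-p[1])*500),int(p[0]*500)]=min(255,80+int(p[2]*600))
cv2.imwrite('pics/top.png',img)
E
```

```text
(no output)
```

View pics/crop0.png

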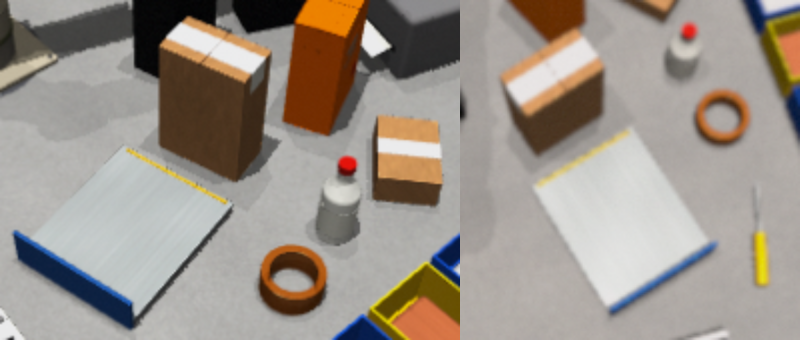

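View pics/top.png

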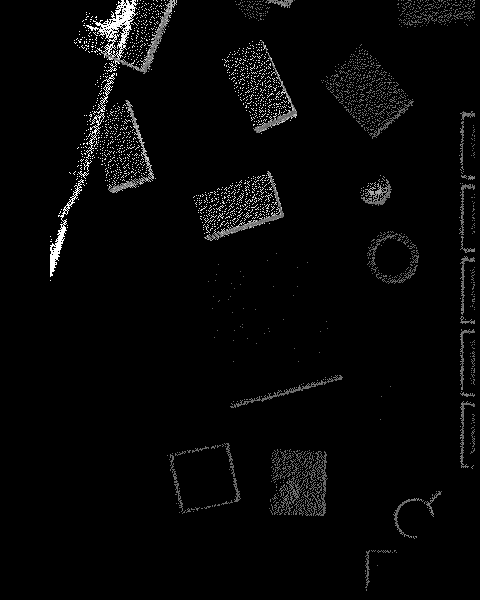

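Crop confirmed: the brown carton has its plain back facing the yellow edge. There is a black box close behind it, so I'll measure that gap.

```bash
python3 - <<'E'
from h import *
def load(n): 
    z=np.load('/tmp/'+n+'.npz'); return {k:z[k] for k in z.files}
a=[]
for n in('scene0','side0'):
    c=load(n);P=cloud(c);q=P.reshape(-1,3);col=c['img'].reshape(-1,3)
    def sel(x0,x1,y0,y1,z0,z1): return q[(q[:,0]>x0)&(q[:,0]<x1)&(q[:,1]>y0)&(q[:,1]<y1)&(q[:,2]>z0)&(q[:,2]<z1)]
    for l,b in dict(carton=(.37,.6,.1,.28,.23,.25),black1=(.42,.62,.3,.56,.19,.32),black2=(.15,.33,.2,.44,.15,.3),orange=(.62,.85,.3,.55,.1,.4),stop=(.42,.72,-.24,-.12,.064,.08),term=(.5,.7,-.46,-.28,.046,.054)).items():
        p=sel(*b)
        if len(p)<20: print(n,l,len(p));continue
        zt=np.percentile(p[:,2],95); t=p[abs(p[:,2]-np.median(p[:,2]))<.008]
        r=cv2.minAreaRect(t[:,:2].astype(np.float32)*1000)
        print(n,l,len(p),'zmed',p[:,2].mean().round(3),zt.round(3),np.round(r[0]),np.round(r[1]),round(r[2],1),cv2.boxPoints(r).round(0).tolist())
    g=(col[:,1].astype(int)>col[:,0]+30)&(col[:,1]>col[:,2].astype(int)+30)
    t=q[g&(q[:,0]>.53)&(q[:,0]<.67)&(q[:,1]>-.45)&(q[:,1]<-.28)&(q[:,2]>.058)]
    print('btn',len(t),np.median(t,0).round(4),t.min(0).round(3),t.max(0).round(3))
E
```

```text
scene0 carton 1057 zmed 0.241 0.246 [478. 187.] [163.  98.] 17.7 [[385.0, 209.0], [415.0, 115.0], [571.0, 165.0], [541.0, 259.0]]
scene0 black1 1141 zmed 0.233 0.244 [517. 427.] [ 92. 174.] 24.4 [[439.0, 487.0], [511.0, 329.0], [595.0, 367.0], [523.0, 525.0]]
scene0 black2 1496 zmed 0.216 0.245 [240. 305.] [ 96. 167.] 17.8 [[168.0, 370.0], [219.0, 211.0], [311.0, 240.0], [260.0, 399.0]]
scene0 orange 0
scene0 stop 237 zmed 0.071 0.076 [ 574. -182.] [227.  12.] 14.5 [[462.0, -205.0], [465.0, -216.0], [685.0, -159.0], [682.0, -148.0]]
scene0 term 923 zmed 0.05 0.054 [ 597. -366.] [130. 113.] 88.0 [[538.0, -429.0], [651.0, -433.0], [655.0, -303.0], [543.0, -299.0]]
btn 102 [ 0.5758 -0.3844  0.0728] [ 0.56  -0.399  0.058] [ 0.637 -0.33   0.078]
side0 carton 913 zmed 0.24 0.245 [481. 190.] [161.  92.] 17.7 [[390.0, 210.0], [418.0, 122.0], [572.0, 171.0], [544.0, 259.0]]
side0 black1 953 zmed 0.234 0.245 [521. 428.] [ 91. 166.] 25.2 [[444.0, 484.0], [515.0, 333.0], [598.0, 372.0], [527.0, 523.0]]
side0 black2 1044 zmed 0.23 0.244 [241. 308.] [ 91. 165.] 19.6 [[170.0, 371.0], [226.0, 215.0], [312.0, 246.0], [256.0, 401.0]]
side0 orange 0
side0 stop 116 zmed 0.071 0.076 [ 576. -180.] [228.   9.] 15.0 [[464.0, -205.0], [467.0, -214.0], [687.0, -154.0], [685.0, -146.0]]
side0 term 543 zmed 0.05 0.054 [ 601. -362.] [127. 108.] 87.4 [[544.0, -423.0], [652.0, -428.0], [658.0, -302.0], [550.0, -297.0]]
btn 68 [ 0.5774 -0.3816  0.0673] [ 0.56  -0.398  0.058] [ 0.64  -0.348  0.078]
```

The black box's near corner is only about 78 mm behind the label face. I'll push low with a tilted hand and open fingers, offset toward the robot so it fits between the two black boxes. First I raise the hand.

```bash
cat > goto.py <<'E'
# usage: goto.py x y z yawdeg tiltdeg -> prints delta in tool axes (fractions of full scale) ; tool y at yaw (world), tilt tips z toward scale +x
import sys; from h import *
def orient(yaw,tilt):
    y=np.array([np.cos(np.radians(yaw)),np.sin(np.radians(yaw)),0]); z=np.array([0,0,-1.]); x=np.cross(y,z)
    return R.from_matrix(np.stack([x,y,z],1))*R.from_euler('y',-tilt,degrees=True)
if __name__=='__main__':
    a=[float(v) for v in sys.argv[1:6]]
    s=read_state(); r=R.from_quat(s['eef_rot']); t=orient(a[3],a[4])
    d=np.array(a[:3])-s['ee_pos']
    print('t',s['time'],'pos',s['ee_pos'].round(4),'F',s['ft_force'].round(1),'w',s['width'].round(4)); print('j',s['joint_positions'].round(2))
    m=r.as_matrix(); print('toolaxes xyz (cols)\n',m.round(3))
    print('shift',(r.inv().apply(d)/.04).round(3),' turn',((r.inv()*t).as_rotvec(degrees=True)/120).round(4))
    print('shift in target axes',(t.inv().apply(d)/.04).round(3))
E
python3 -m inch '[[0,0,-1,0,0,0],[0,0,-1,0,0,0],[0,0,-1,0,0,0],[0,0,-1,0,0,0],[0,0,-1,0,0,0]]' 0.6
python3 - <<'E'
import numpy as np
X=np.array([.2588,-.9659]);Y=np.array([.9659,.2588])
f=np.array([465,234.5])  # label face centre
n=np.array([-.304,.953]);l=np.array([.953,.304])
for d in(30,0): print(d,(f-28*l+d*n).round(1))
E
python3 goto.py 0.42 0.25 0.42 15 0
```

```text
time: 0.78
ee_pos: [0.2176, 0.5856, 0.4237]
eef_rot: [0.177, 0.984, -0.0, -0.0]
ft_force: [-0.1, 0.7, -0.2]
width: 0.0697
30 [429.2 254.6]
0 [438.3 226. ]Traceback (most recent call last):
  File "goto.py", line 10, in <module>
    print('t',s['time'],'pos',s['ee_pos'].round(4),'F',s['ft_force'].round(1),'w',s['width'].round(4)); print('j',s['joint_positions'].round(2))
                                                                                  ^^^^^^^^^^^^^^^^
AttributeError: 'float' object has no attribute 'round'
```

```bash
sed -i "s/s\['width'\].round(4)/s['width']/" goto.py; python3 goto.py 0.428 0.262 0.42 15 27
```

```text
t 0.775 pos [0.2176 0.5856 0.4237] F [-0.1  0.7 -0.2] w 0.0697048448813473
j [-1.25  0.32 -0.05  1.06  0.02  1.76 -0.08]
toolaxes xyz (cols)
 [[-0.937  0.348 -0.   ]
 [ 0.348  0.937 -0.   ]
 [-0.    -0.    -1.   ]]
shift [-7.748 -5.752  0.094]  turn [ 0.107  -0.2075  0.4464]
shift in target axes [-8.134  2.986  4.248]
```

```bash
python3 goto.py 0.428 0.262 0.42 15 0
```

```text
t 0.775 pos [0.2176 0.5856 0.4237] F [-0.1  0.7 -0.2] w 0.0697048448813473
j [-1.25  0.32 -0.05  1.06  0.02  1.76 -0.08]
toolaxes xyz (cols)
 [[-0.937  0.348 -0.   ]
 [ 0.348  0.937 -0.   ]
 [-0.    -0.    -1.   ]]
shift [-7.748 -5.752  0.094]  turn [-1.000e-04  1.000e-04  4.551e-01]
shift in target axes [-9.176  2.986  0.092]
```

```bash
python3 -m inch '[[0,0,0,0,0,0.083],[0,0,0,0,0,0.083],[0,0,0,0,0,0.083],[0,0,0,0,0,0.083],[0,0,0,0,0,0.083]]' 
python3 -m inch '[[-0.8,0.5,0,0,0,0.04],[-0.8,0.4,0,0,0,0],[-0.8,0.3,0,0,0,0],[-0.8,0.3,0,0,0,0],[-0.8,0.3,0,0,0,0]]'
python3 -m inch '[[-0.8,0.3,0,0,0,0],[-0.8,0.3,0,0,0,0],[-0.8,0.3,0,0,0,0],[-0.8,0.3,0,0,0,0],[-0.8,0.0,0,0,0,0]]'
python3 goto.py 0.428 0.262 0.42 15 27
```

```text
time: 1.4
ee_pos: [0.2176, 0.5858, 0.4222]
eef_rot: [0.577, 0.817, -0.0, 0.0]
ft_force: [0.7, 0.1, -0.3]
width: 0.0693
time: 2.02
ee_pos: [0.3323, 0.4502, 0.4225]
eef_rot: [0.609, 0.793, 0.0, 0.0]
ft_force: [-0.2, 0.3, 0.1]
width: 0.0695
time: 2.65
ee_pos: [0.4199, 0.3078, 0.4222]
eef_rot: [0.609, 0.793, -0.0, 0.0]
ft_force: [0.5, -0.6, -0.6]
width: 0.0697
t 2.65 pos [0.4199 0.3078 0.4222] F [ 0.5 -0.6 -0.6] w 0.0696506065595989
j [-0.97  0.07  0.27  1.37 -0.02  1.71 -0.44]
toolaxes xyz (cols)
 [[-0.257  0.966 -0.   ]
 [ 0.966  0.257 -0.001]
 [-0.001 -0.    -1.   ]]
shift [-1.158 -0.099  0.055]  turn [-0.0004 -0.2247 -0.0008]
shift in target axes [-1.007 -0.101  0.574]
```

```bash
python3 -m inch '[[0,0,0,0,-0.075,0],[0,0,0,0,-0.075,0],[0,0,0,0,-0.075,0]]' 
python3 goto.py 0.429 0.262 0.25 15 27
```

```text
time: 3.02
ee_pos: [0.4192, 0.309, 0.4233]
eef_rot: [0.592, 0.771, -0.143, 0.187]
ft_force: [0.2, 0.0, -0.6]
width: 0.0695
t 3.025 pos [0.4192 0.309  0.4233] F [ 0.2  0.  -0.6] w 0.06945010359111034
j [-1.12  0.24  0.2   1.25  0.35  1.94 -0.58]
toolaxes xyz (cols)
 [[-0.229  0.966  0.119]
 [ 0.859  0.258 -0.442]
 [-0.458  0.001 -0.889]]
shift [ 0.917 -0.071  4.4  ]  turn [ 0.0001  0.0021 -0.0008]
shift in target axes [ 0.898 -0.069  4.404]
```

```bash
python3 -m inch '[[0.2,0,1,0,0,0],[0.2,0,1,0,0,0],[0.2,0,1,0,0,0],[0.3,-0.07,1,0,0,0],[0,0,0.4,0,0,0]]' 
python3 goto.py 0.429 0.258 0.10 15 27
python3 - <<'E'
from h import *
snap('scene','s1');snap('side','d1')
E
```

```text
time: 3.65
ee_pos: [0.4279, 0.2614, 0.2476]
eef_rot: [0.592, 0.771, -0.144, 0.185]
ft_force: [0.4, -0.7, 0.7]
width: 0.0699
t 3.65 pos [0.4279 0.2614 0.2476] F [ 0.4 -0.7  0.7] w 0.0698507297030368
j [-1.07  0.21  0.2   1.64  0.34  1.57 -0.66]
toolaxes xyz (cols)
 [[-0.231  0.966  0.115]
 [ 0.86   0.258 -0.441]
 [-0.456 -0.003 -0.89 ]]
shift [1.603 0.014 3.326]  turn [-0.0014  0.0009  0.0004]
shift in target axes [1.597 0.004 3.329]
```

View pics/s1.png

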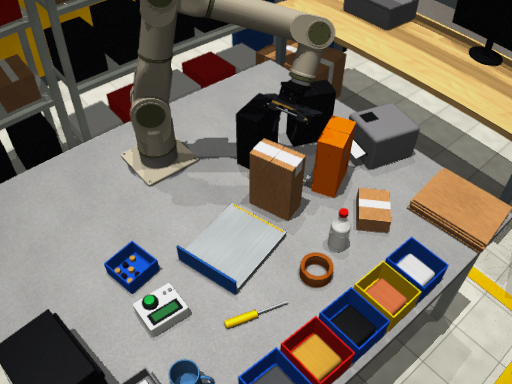

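View pics/d1.png

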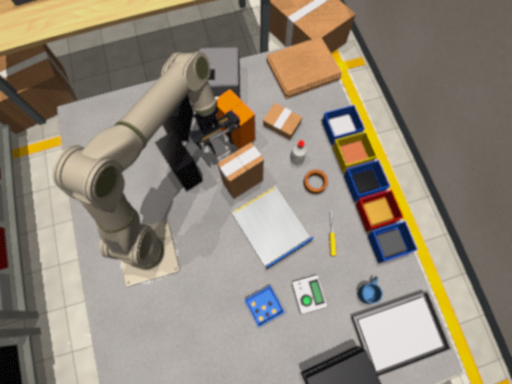

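The hand is poised behind the carton with tip above it. I'll adjust yaw to 20° for clearance from both black boxes and lower in steps, watching the force.

```bash
python3 -m inch '[[0,0,0,0.01,-0.0,0.0]]' 0.5
python3 goto.py 0.4275 0.2535 0.12 20 27;
```

```text
time: 3.88
ee_pos: [0.4286, 0.2639, 0.251]
eef_rot: [0.594, 0.77, -0.149, 0.179]
ft_force: [-0.0, 0.3, -0.1]
width: 0.0669
t 3.875 pos [0.4286 0.2639 0.251 ] F [-0.   0.3 -0.1] w 0.06690854405876774
j [-1.07  0.23  0.2   1.62  0.32  1.59 -0.65]
toolaxes xyz (cols)
 [[-0.231  0.968  0.098]
 [ 0.861  0.25  -0.442]
 [-0.453 -0.018 -0.892]]
shift [ 1.265 -0.033  3.031]  turn [-0.0285 -0.0011 -0.0373]
shift in target axes [ 1.278 -0.115  3.024]
```

```bash
python3 -m inch '[[0,0,0,-0.0285,-0.001,-0.037],[0.32,-0.03,0.75,0,0,0],[0.32,-0.03,0.75,0,0,0]]'
python3 -m inch '[[0.32,-0.03,0.75,0,0,0],[0.32,-0.03,0.75,0,0,0],[0,0,0,0,0,0]]'
python3 goto.py 0.4275 0.2435 0.12 20 27
python3 - <<'E'
from h import *
c=snap('scene','s2');d=snap('side','d2')
a=c['img'][60:240,200:400]; b=d['img'][70:220,140:290]
cv2.imwrite('pics/c2.png',cv2.cvtColor(np.hstack([cv2.resize(a,(400,360)),cv2.resize(b,(360,360))]),cv2.COLOR_RGB2BGR))
E
```

```text
time: 4.25
ee_pos: [0.4282, 0.2595, 0.1852]
eef_rot: [0.558, 0.796, -0.133, 0.191]
ft_force: [-0.7, -0.3, 0.1]
width: 0.0651
time: 4.62
ee_pos: [0.4266, 0.253, 0.1188]
eef_rot: [0.557, 0.796, -0.136, 0.191]
ft_force: [0.5, 0.1, 0.2]
width: 0.0652
t 4.625 pos [0.4266 0.253  0.1188] F [0.5 0.1 0.2] w 0.06519377332477902
j [-1.07  0.29  0.18  1.84  0.36  1.29 -0.69]
toolaxes xyz (cols)
 [[-0.305  0.94   0.153]
 [ 0.836  0.342 -0.43 ]
 [-0.456 -0.003 -0.89 ]]
shift [-0.22  -0.059  0.08 ]  turn [-0.0013  0.0012  0.0004]
shift in target axes [-0.22 -0.06  0.08]
```

View pics/c2.png

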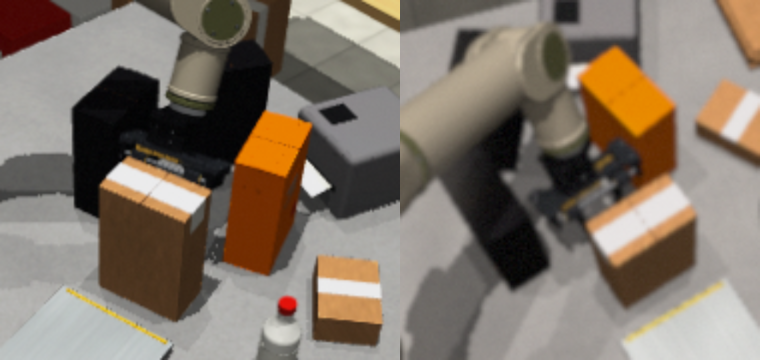

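```bash
python3 -m inch '[[0.17,0,0.334,0,0,0],[-0.11,-0.011,0.057,0,0,0],[-0.11,-0.011,0.057,0,0,0],[-0.11,-0.011,0.057,0,0,0],[-0.11,-0.011,0.057,0,0,0]]'
python3 -m inch '[[-0.11,-0.011,0.057,0,0,0],[0,0,0,0,0,0]]'
python3 goto.py 0.4275 0.2435 0.12 15 27
```

```text
time: 5.35
ee_pos: [0.432, 0.2336, 0.1044]
eef_rot: [0.558, 0.796, -0.134, 0.191]
ft_force: [0.1, 0.6, -0.4]
width: 0.0652
time: 5.6
ee_pos: [0.4331, 0.229, 0.1042]
eef_rot: [0.558, 0.796, -0.134, 0.191]
ft_force: [-0.9, 0.7, -0.2]
width: 0.0654
t 5.6 pos [0.4331 0.229  0.1042] F [-0.9  0.7 -0.2] w 0.06540750052235668
j [-1.04  0.28  0.2   1.88  0.38  1.24 -0.67]
toolaxes xyz (cols)
 [[-0.304  0.94   0.155]
 [ 0.837  0.341 -0.428]
 [-0.455 -0.001 -0.891]]
shift [ 0.167 -0.008 -0.529]  turn [0.0185 0.0005 0.037 ]
shift in target axes [ 0.165 -0.041 -0.528]
```

```bash
python3 -m inch '[[0,0,0,0.0185,0,0.037],[-0.11,0,0.057,0,0,0],[-0.11,0,0.057,0,0,0],[-0.11,0,0.057,0,0,0]]'
python3 -m inch '[[-0.11,0,0.057,0,0,0],[-0.11,0,0.057,0,0,0],[0,0,0,0,0,0]]'
python3 goto.py 0.4275 0.2435 0.12 15 27
cat > car.py <<'E'
import sys; from h import *
def top(fn):
    c=snap('side',fn);P=cloud(c);q=P.reshape(-1,3)
    t=q[(q[:,0]>.36)&(q[:,0]<.64)&(q[:,1]>.0)&(q[:,1]<.275)&(abs(q[:,2]-.241)<.009)]
    r=cv2.minAreaRect(t[:,:2].astype(np.float32)*1000); print('top',len(t),np.round(r[0]),np.round(r[1]),round(r[2],1),np.percentile(t[:,2],[2,98]).round(3),cv2.boxPoints(r).round(0).tolist())
    return c
if __name__=='__main__':
    c=top(sys.argv[1]); cv2.imwrite('pics/%sc.png'%sys.argv[1],cv2.cvtColor(cv2.resize(c['img'][70:290,140:340],(600,660))[:600],cv2.COLOR_RGB2BGR))
E
python3 car.py d3
```

```text
time: 6.1
ee_pos: [0.4374, 0.2166, 0.1045]
eef_rot: [0.591, 0.772, -0.141, 0.186]
ft_force: [-1.5, 6.2, 3.9]
width: 0.0657
time: 6.48
ee_pos: [0.44, 0.2064, 0.1044]
eef_rot: [0.591, 0.772, -0.141, 0.186]
ft_force: [0.3, 4.3, 2.6]
width: 0.0656
t 6.475 pos [0.44   0.2064 0.1044] F [0.3 4.3 2.6] w 0.06564415390132375
j [-1.02  0.29  0.22  1.88  0.36  1.25 -0.69]
toolaxes xyz (cols)
 [[-0.231  0.965  0.12 ]
 [ 0.861  0.261 -0.438]
 [-0.454  0.002 -0.891]]
shift [ 0.693 -0.059 -0.791]  turn [ 0.0011 -0.0002  0.0004]
shift in target axes [ 0.693 -0.061 -0.791]
top 970 [475. 207.] [162. 183.] 17.0 [0.234 0.247] [[371.0, 271.0], [424.0, 96.0], [580.0, 143.0], [526.0, 319.0]]
```

View pics/d3c.png

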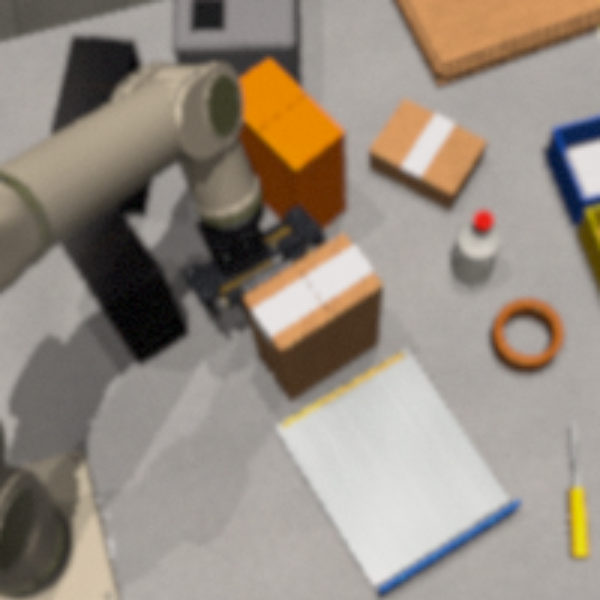

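The carton is sliding upright at about 5 N, with roughly 25 mm left to the edge.

```bash
python3 -m inch '[[-0.11,0,0.057,0,0,0],[-0.11,0,0.057,0,0,0],[-0.11,0,0.057,0,0,0],[-0.11,0,0.057,0,0,0],[-0.05,0,0.025,0,0,0]]'
python3 -m inch '[[-0.04,0,0.021,0,0,0],[-0.04,0,0.021,0,0,0]]'
python3 car.py d4
```

```text
time: 7.15
ee_pos: [0.4455, 0.1849, 0.1041]
eef_rot: [0.591, 0.772, -0.142, 0.186]
ft_force: [-1.4, 6.0, 2.9]
width: 0.0653
time: 7.4
ee_pos: [0.4465, 0.182, 0.1042]
eef_rot: [0.591, 0.772, -0.141, 0.186]
ft_force: [0.0, 7.9, 4.9]
width: 0.0653
top 997 [478. 194.] [161. 208.] 16.5 [0.234 0.247] [[371.0, 271.0], [430.0, 72.0], [585.0, 118.0], [526.0, 317.0]]
```

```bash
python3 -m inch '[[-0.04,0,0.021,0,0,0],[0,0,0,0,0,0]]'
python3 -m inch '[[-0.04,0,0.021,0,0,0],[0,0,0,0,0,0]]'
python3 car.py d5
```

```text
time: 7.7
ee_pos: [0.4474, 0.1806, 0.1044]
eef_rot: [0.591, 0.772, -0.141, 0.186]
ft_force: [0.5, 8.1, 3.7]
width: 0.0654
time: 7.95
ee_pos: [0.448, 0.1789, 0.1044]
eef_rot: [0.591, 0.772, -0.14, 0.186]
ft_force: [0.7, 7.4, 4.0]
width: 0.0654
top 1018 [479. 193.] [163. 214.] 16.5 [0.234 0.248] [[371.0, 273.0], [431.0, 67.0], [587.0, 113.0], [526.0, 319.0]]
```

View pics/d5c.png

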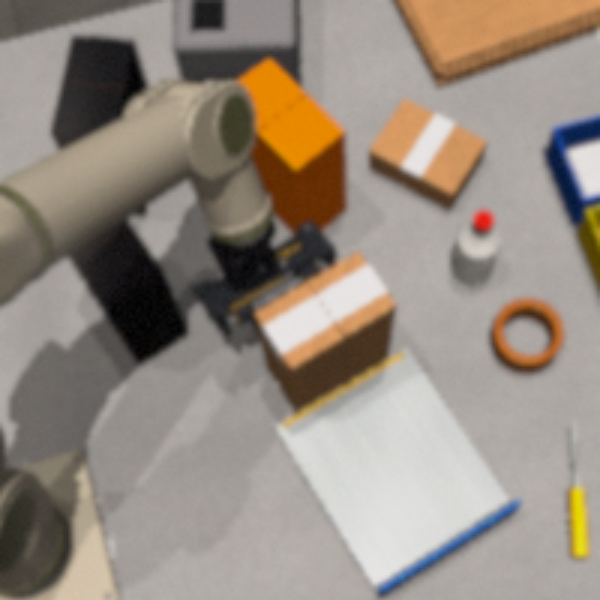

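Left corner is at the step with about 1.5° of skew left. I'll back off, shift the hand toward the far side (now clear of the black box) and push there to square it.

```bash
python3 -m inch '[[0.22,0,-0.114,0,0,0],[0,0.8,0,0,0,0],[0,0.75,0,0,0,0],[-0.11,0,0.057,0,0,0],[-0.1,0,0.05,0,0,0]]'
python3 -m inch '[[-0.04,0,0.021,0,0,0],[-0.04,0,0.021,0,0,0],[-0.04,0,0.021,0,0,0],[0,0,0,0,0,0]]'
python3 car.py d6
python3 - <<'E'
from h import *
c=snap('scene','s6'); cv2.imwrite('pics/s6c.png',cv2.cvtColor(cv2.resize(c['img'][80:300,170:350],(540,600)),cv2.COLOR_RGB2BGR))
E
```

```text
time: 8.62
ee_pos: [0.5066, 0.1948, 0.1037]
eef_rot: [0.591, 0.772, -0.142, 0.185]
ft_force: [-0.9, 11.3, 7.2]
width: 0.0655
time: 9.12
ee_pos: [0.5073, 0.193, 0.105]
eef_rot: [0.591, 0.773, -0.139, 0.185]
ft_force: [-3.9, 15.9, 12.6]
width: 0.0658
top 1008 [484. 183.] [162. 197.] 14.5 [0.235 0.248] [[381.0, 259.0], [430.0, 68.0], [587.0, 108.0], [537.0, 299.0]]
```

View pics/s6c.png

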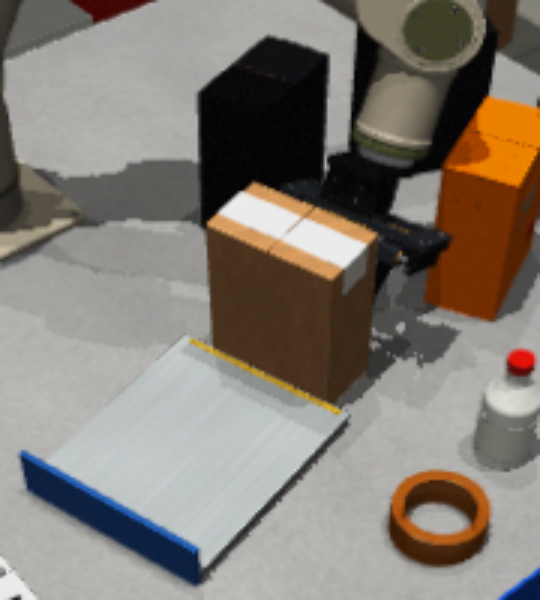

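Now square and flush: the side view gives 14.5° and the scene view shows the foot along the yellow line, with 16 N blocked. Next I back off, centre the hand and raise it to push the top.

```bash
python3 -m inch '[[0.445,0,-0.228,0,0,0],[0,-0.6,0,0,0,0],[-0.36,0,-0.7,0,0,0],[-0.36,0,-0.7,0,0,0],[-0.36,0,-0.7,0,0,0]]'
python3 goto.py 0.48 0.19 0.20 15 27; python3 car.py d7
```

```text
time: 9.85
ee_pos: [0.4788, 0.2008, 0.1988]
eef_rot: [0.592, 0.771, -0.143, 0.186]
ft_force: [0.4, 0.2, 0.3]
width: 0.0653
t 9.85 pos [0.4788 0.2008 0.1988] F [0.4 0.2 0.3] w 0.0652935372335287
j [-0.98  0.24  0.25  1.72  0.36  1.42 -0.56]
toolaxes xyz (cols)
 [[-0.231  0.966  0.117]
 [ 0.859  0.259 -0.441]
 [-0.456 -0.002 -0.89 ]]
shift [-0.253 -0.041  0.095]  turn [-0.0007  0.0011  0.0005]
shift in target axes [-0.253 -0.041  0.094]
top 959 [489. 162.] [162. 139.] 15.4 [0.234 0.246] [[392.0, 207.0], [429.0, 73.0], [586.0, 116.0], [549.0, 250.0]]
```

```bash
python3 -m inch '[[-0.178,0,0.091,0,0,0],[-0.178,0,0.091,0,0,0],[-0.178,0,0.091,0,0,0],[-0.178,0,0.091,0,0,0],[-0.178,0,0.091,0,0,0]]'
python3 -m inch '[[-0.13,0,0.067,0,0,0],[-0.13,0,0.067,0,0,0],[-0.13,0,0.067,0,0,0],[-0.13,0,0.067,0,0,0]]'
python3 - <<'E'
from h import *
c=snap('scene','s8'); cv2.imwrite('pics/s8c.png',cv2.cvtColor(cv2.resize(c['img'][80:300,170:350],(540,600)),cv2.COLOR_RGB2BGR))
E
```

```text
time: 10.52
ee_pos: [0.4904, 0.1618, 0.1981]
eef_rot: [0.592, 0.771, -0.143, 0.186]
ft_force: [-0.2, 1.9, 1.8]
width: 0.0655
time: 11.02
ee_pos: [0.4965, 0.1394, 0.1982]
eef_rot: [0.592, 0.771, -0.142, 0.186]
ft_force: [-0.5, 1.3, 1.3]
width: 0.0651
```

View pics/s8c.png

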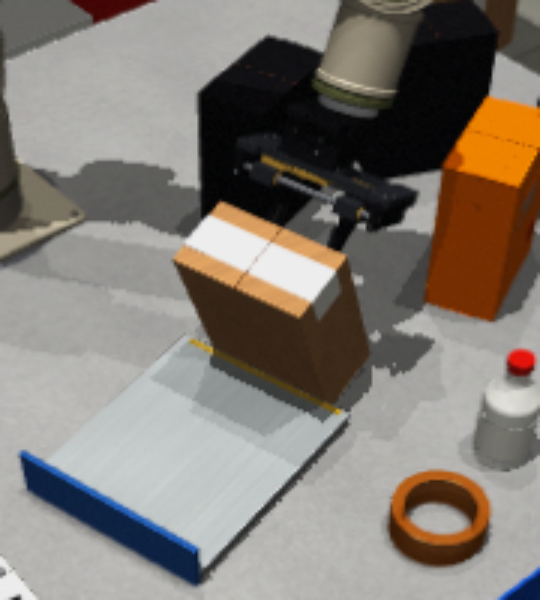

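It is tipping cleanly about the step, at roughly 15°. I continue.

```bash
python3 -m inch '[[-0.13,0,0.067,0,0,0],[-0.13,0,0.067,0,0,0],[-0.13,0,0.067,0,0,0],[-0.09,0,0.045,0,0,0]]'
python3 -m inch '[[-0.09,0,0.045,0,0,0],[-0.09,0,0.045,0,0,0],[-0.09,0,0.045,0,0,0],[-0.09,0,0.045,0,0,0]]'
python3 -m inch '[[-0.09,0,0.045,0,0,0],[-0.09,0,0.045,0,0,0],[0,0,0,0,0,0],[0,0,0,0,0,0]]'
python3 - <<'E'
from h import *
c=snap('scene','s9'); cv2.imwrite('pics/s9c.png',cv2.cvtColor(cv2.resize(c['img'][80:300,170:350],(540,600)),cv2.COLOR_RGB2BGR))
E
```

```text
time: 11.58
ee_pos: [0.5021, 0.1184, 0.1981]
eef_rot: [0.592, 0.771, -0.143, 0.186]
ft_force: [0.1, -0.3, -0.3]
width: 0.0652
time: 12.08
ee_pos: [0.5062, 0.1033, 0.1983]
eef_rot: [0.592, 0.771, -0.142, 0.186]
ft_force: [-0.6, -0.4, -0.6]
width: 0.0657
time: 12.58
ee_pos: [0.5083, 0.0959, 0.1984]
eef_rot: [0.592, 0.771, -0.142, 0.186]
ft_force: [-0.6, 0.4, 0.0]
width: 0.0651
```

View pics/s9c.png

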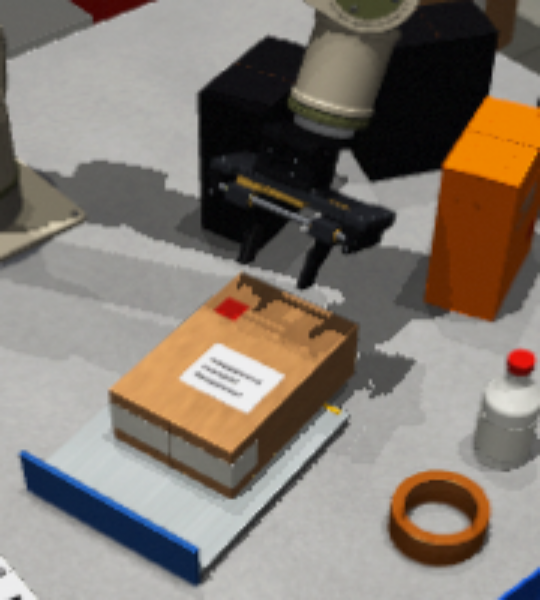

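The carton lies label side up on the scale, foot overhanging the free edge a little. Now I measure its pose.

```bash
cat > lie.py <<'E'
import sys; from h import *
X=np.array([.2588,-.9659]);Y=np.array([.9659,.2588])
for n in('side','scene'):
    c=snap(n,n+sys.argv[1]);P=cloud(c);q=P.reshape(-1,3)
    g=q[(q[:,0]>.35)&(q[:,0]<.75)&(q[:,1]>-.3)&(q[:,1]<.16)]
    for l,z,tol in(('carton',.112,.007),('stop',.072,.005)):
        t=g[abs(g[:,2]-z)<tol]
        if l=='stop': t=t[(t[:,:2]@X)>.28]
        if len(t)<10: print(n,l,len(t)); continue
        r=cv2.minAreaRect(t[:,:2].astype(np.float32)*1000)
        a,b=t[:,:2]@X*1000,t[:,:2]@Y*1000
        print(n,l,len(t),'c',np.round(r[0]),'size',np.round(r[1]),'ang',round(r[2],1),'X range',np.percentile(a,[.5,99.5]).round(),'Y range',np.percentile(b,[.5,99.5]).round(),'z',np.percentile(t[:,2],[5,50,95]).round(3))
E
python3 lie.py 10
```

```text
side carton 2050 c [522.  36.] size [161. 241.] ang 15.1 X range [-17. 220.] Y range [434. 593.] z [0.107 0.112 0.117]
side stop 103 c [ 576. -180.] size [228.   8.] ang 14.8 X range [319. 327.] Y range [399. 622.] z [0.067 0.072 0.076]
scene carton 2814 c [517.  33.] size [164. 247.] ang 14.7 X range [-18. 222.] Y range [429. 589.] z [0.109 0.114 0.117]
scene stop 206 c [ 572. -183.] size [227.  12.] ang 14.6 X range [318. 331.] Y range [393. 618.] z [0.068 0.072 0.076]
```

```bash
python3 -m inch '[[0.8,0,-0.41,0,0,0],[0.8,0,-0.41,0,0,0],[0.3,0,-0.15,0,0.075,0],[0,0,0,0,0.075,0],[0,0,0,0,0.075,0]]' 0.9
python3 goto.py 0.4826 0.1811 0.058 15 0
```

```text
time: 13.35
ee_pos: [0.4865, 0.1788, 0.1991]
eef_rot: [0.608, 0.794, 0.002, -0.001]
ft_force: [-0.2, -0.3, -1.0]
width: 0.0827
t 13.35 pos [0.4865 0.1788 0.1991] F [-0.2 -0.3 -1. ] w 0.08265189543950534
j [-0.75  0.1   0.33  1.79 -0.04  1.25 -0.14]
toolaxes xyz (cols)
 [[-0.26   0.966  0.001]
 [ 0.966  0.26   0.004]
 [ 0.004  0.002 -1.   ]]
shift [ 0.066 -0.087  3.528]  turn [ 0.0011 -0.0019  0.0006]
shift in target axes [ 0.08  -0.079  3.527]
```

```bash
python3 -m inch '[[0,0,0.9,0,0,0],[0,0,0.9,0,0,0],[0,0,0.9,0,0,0],[0,0,0.8,0,0,0],[0,0,0,0,0,0]]'
python3 -m inch '[[-0.2,0,0,0,0,0],[-0.2,0,0,0,0,0],[-0.15,0,0,0,0,0],[-0.15,0,0,0,0,0],[-0.15,0,0,0,0,0]]'
python3 -m inch '[[-0.15,0,0,0,0,0],[-0.15,0,0,0,0,0],[-0.15,0,0,0,0,0],[-0.15,0,0,0,0,0],[-0.15,0,0,0,0,0]]'
python3 lie.py 11
```

```text
time: 13.98
ee_pos: [0.4846, 0.1773, 0.0565]
eef_rot: [0.609, 0.794, -0.002, -0.0]
ft_force: [0.0, -0.1, 1.4]
width: 0.0826
time: 14.6
ee_pos: [0.4958, 0.1465, 0.0597]
eef_rot: [0.608, 0.794, 0.001, 0.0]
ft_force: [-2.5, 5.6, 4.3]
width: 0.0824
time: 15.22
ee_pos: [0.5035, 0.1175, 0.0597]
eef_rot: [0.608, 0.794, 0.001, 0.0]
ft_force: [-2.5, 6.9, 4.3]
width: 0.0826
side carton 2084 c [533.  -2.] size [161. 254.] ang 15.2 X range [ 28. 266.] Y range [435. 594.] z [0.108 0.112 0.117]
side stop 96 c [ 574. -180.] size [224.   8.] ang 14.9 X range [319. 327.] Y range [399. 619.] z [0.068 0.072 0.076]
scene carton 2945 c [527.  -2.] size [164. 266.] ang 14.6 X range [ 29. 269.] Y range [429. 590.] z [0.109 0.113 0.117]
scene stop 205 c [ 573. -182.] size [228.  13.] ang 15.1 X range [318. 331.] Y range [393. 618.] z [0.068 0.072 0.076]
```

```bash
python3 -m inch '[[-0.15,0,0,0,0,0],[-0.15,0,0,0,0,0],[-0.15,0,0,0,0,0],[-0.15,0,0,0,0,0],[-0.15,0,0,0,0,0]]'
python3 -m inch '[[-0.15,0,0,0,0,0],[-0.1,0,0,0,0,0],[-0.05,0,0,0,0,0]]'
python3 lie.py 12
```

```text
time: 15.95
ee_pos: [0.5109, 0.0883, 0.0592]
eef_rot: [0.608, 0.794, 0.001, 0.0]
ft_force: [-1.7, 5.9, 4.5]
width: 0.0826
time: 16.32
ee_pos: [0.514, 0.0765, 0.0592]
eef_rot: [0.608, 0.794, 0.001, 0.0]
ft_force: [-2.3, 5.2, 4.3]
width: 0.0827
side carton 2098 c [545. -45.] size [161. 248.] ang 15.1 X range [ 71. 308.] Y range [435. 594.] z [0.107 0.112 0.117]
side stop 116 c [ 571. -163.] size [227.  43.] ang 14.9 X range [292. 327.] Y range [397. 621.] z [0.068 0.072 0.076]
scene carton 3084 c [538. -44.] size [165. 262.] ang 15.0 X range [ 71. 311.] Y range [429. 589.] z [0.109 0.113 0.117]
scene stop 280 c [ 568. -169.] size [228.  47.] ang 17.1 X range [286. 331.] Y range [394. 619.] z [0.068 0.072 0.076]
```

About 8 mm to go. I creep in 2 mm steps until the force rises.

```bash
python3 -m inch '[[-0.05,0,0,0,0,0],[-0.05,0,0,0,0,0]]'
python3 -m inch '[[-0.05,0,0,0,0,0],[0,0,0,0,0,0]]'
python3 -m inch '[[-0.05,0,0,0,0,0],[0,0,0,0,0,0]]'
python3 -m inch '[[-0.05,0,0,0,0,0],[0,0,0,0,0,0]]'
```

```text
time: 16.68
ee_pos: [0.5149, 0.0728, 0.059]
eef_rot: [0.608, 0.794, 0.0, 0.0]
ft_force: [-2.1, 6.2, 4.3]
width: 0.0826
time: 16.92
ee_pos: [0.5155, 0.0704, 0.059]
eef_rot: [0.608, 0.794, 0.0, 0.001]
ft_force: [-1.4, 4.4, 3.8]
width: 0.0825
time: 17.18
ee_pos: [0.516, 0.0684, 0.0589]
eef_rot: [0.608, 0.794, 0.0, 0.0]
ft_force: [-1.4, 4.8, 3.3]
width: 0.0829
time: 17.42
ee_pos: [0.5164, 0.0669, 0.0589]
eef_rot: [0.608, 0.794, 0.0, 0.0]
ft_force: [-1.0, 6.6, 4.7]
width: 0.0829
```

```bash
python3 -m inch '[[-0.04,0,0,0,0,0],[0,0,0,0,0,0]]'
python3 -m inch '[[-0.04,0,0,0,0,0],[0,0,0,0,0,0]]'
python3 -m inch '[[-0.04,0,0,0,0,0],[0,0,0,0,0,0]]'
python3 lie.py 13; python3 -c "
import cv2;a=cv2.imread('pics/scene13.png')[130:320,150:330];cv2.imwrite('pics/s13c.png',cv2.resize(a,(568,600),interpolation=cv2.INTER_CUBIC))"
```

```text
time: 17.68
ee_pos: [0.5164, 0.0669, 0.0589]
eef_rot: [0.608, 0.794, 0.001, -0.001]
ft_force: [-2.8, 11.1, 5.0]
width: 0.0825
time: 17.92
ee_pos: [0.5164, 0.067, 0.0589]
eef_rot: [0.608, 0.794, 0.001, -0.001]
ft_force: [-5.5, 17.6, 6.0]
width: 0.0824
time: 18.18
ee_pos: [0.5166, 0.067, 0.0589]
eef_rot: [0.608, 0.794, 0.002, -0.002]
ft_force: [-6.3, 23.4, 6.9]
width: 0.0828
side carton 2104 c [547. -53.] size [161. 252.] ang 14.7 X range [ 82. 318.] Y range [435. 594.] z [0.107 0.112 0.117]
side stop 109 c [ 571. -164.] size [228.  43.] ang 14.1 X range [287. 327.] Y range [397. 621.] z [0.069 0.072 0.076]
scene carton 3115 c [541. -54.] size [166. 261.] ang 14.7 X range [ 81. 320.] Y range [429. 590.] z [0.109 0.113 0.117]
scene stop 255 c [ 568. -166.] size [228.  48.] ang 15.8 X range [283. 330.] Y range [393. 618.] z [0.068 0.072 0.076]
```

View pics/s13c.png

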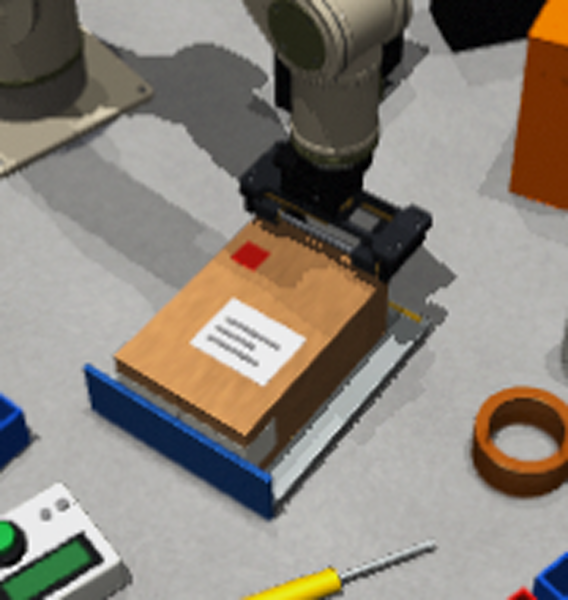

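Flush: X front is about 319, the backstop's inner face is about 318, and force rises to 23 N with no motion. I retreat, rise, shut the gripper and go over the terminal.

```bash
python3 -m inch '[[0.2,0,0,0,0,0],[0.4,0,0,0,0,0],[0.3,0,0,0,0,0],[0,0,-0.8,0,0,0],[0,0,-0.9,0,0,0]]'
python3 -m inch '[[0,0,-0.9,0,0,0],[0,0,-0.9,0,0,0],[0,0,-0.9,0,0,0],[0,0,-0.9,0,0,0],[0,0,0,0,0,0]]' -1 10
python3 goto.py 0.56 -0.37 0.26 15 0; python3 lie.py 14
```

```text
time: 18.9
ee_pos: [0.5074, 0.0964, 0.1267]
eef_rot: [0.608, 0.794, -0.001, 0.0]
ft_force: [-0.7, 0.6, -0.1]
width: 0.0824
time: 19.52
ee_pos: [0.5092, 0.0967, 0.273]
eef_rot: [0.609, 0.793, 0.002, 0.002]
ft_force: [0.8, -0.3, -1.0]
width: 0.0409
t 19.525 pos [0.5092 0.0967 0.273 ] F [ 0.8 -0.3 -1. ] w 0.040888021887621785
j [-0.65  0.06  0.39  1.68 -0.02  1.4   0.01]
toolaxes xyz (cols)
 [[-0.259  0.966  0.005]
 [ 0.966  0.259  0.   ]
 [-0.001  0.005 -1.   ]]
shift [-11.599  -1.795   0.328]  turn [0.0022 0.0004 0.    ]
shift in target axes [-11.599  -1.793   0.326]
side carton 2217 c [548. -58.] size [161. 241.] ang 15.0 X range [ 80. 318.] Y range [435. 594.] z [0.108 0.112 0.117]
side stop 107 c [ 571. -163.] size [227.  43.] ang 14.7 X range [292. 327.] Y range [397. 621.] z [0.068 0.073 0.076]
scene carton 3154 c [543. -60.] size [164. 247.] ang 15.1 X range [ 80. 321.] Y range [428. 590.] z [0.109 0.113 0.117]
scene stop 256 c [ 567. -167.] size [228.  50.] ang 16.2 X range [282. 331.] Y range [394. 619.] z [0.068 0.073 0.076]
```

```bash
python3 -m inch '[[-0.95,-0.12,0,0,0,0],[-0.95,-0.12,0,0,0,0],[-0.95,-0.12,0,0,0,0],[-0.95,-0.12,0,0,0,0],[-0.95,-0.12,0,0,0,0]]'
python3 -m inch '[[-0.95,-0.12,0,0,0,0],[-0.95,-0.12,0,0,0,0],[-0.95,-0.12,0,0,0,0],[-0.95,-0.12,0,0,0,0],[-0.95,-0.12,0,0,0,0]]'
python3 -m inch '[[-0.95,-0.12,0,0,0,0],[-0.95,-0.12,0,0,0,0],[0,0,1,0,0,0],[0,0,1,0,0,0],[0,0,0,0,0,0]]'
cat > btn.py <<'E'
import sys; from h import *
s=read_state(); c=snap('wrist',sys.argv[1]); P=cloud(c,(s['ee_pos'],s['eef_rot'])); col=c['img'].astype(int)
g=(col[...,1]>col[...,0]+30)&(col[...,1]>col[...,2]+30)
for z in (.055,.065): 
  t=P[g&(P[...,2]>z)&(c['depth']>0)]
  if len(t)>5: print(len(t),'med',np.median(t,0).round(4),'min',t.min(0).round(4),'max',t.max(0).round(4),'mid',((t.min(0)+t.max(0))/2).round(4))
print('tcp',s['ee_pos'].round(4),s['width'],s['joint_positions'].round(2))
E
python3 btn.py w1; python3 goto.py 0.576 -0.383 0.12 15 0
```

```text
time: 20.25
ee_pos: [0.5336, -0.0944, 0.2693]
eef_rot: [0.609, 0.793, -0.001, -0.0]
ft_force: [0.2, 0.7, -0.1]
width: 0.0005
time: 20.88
ee_pos: [0.5599, -0.284, 0.2693]
eef_rot: [0.609, 0.793, -0.001, -0.0]
ft_force: [0.1, 0.3, 0.7]
width: 0.0006
time: 21.5
ee_pos: [0.5688, -0.3576, 0.1867]
eef_rot: [0.609, 0.793, -0.001, -0.003]
ft_force: [-0.6, 0.9, 0.3]
width: 0.0005
1271 med [ 0.5872 -0.3723  0.0697] min [ 0.5595 -0.3912  0.055 ] max [ 0.6404 -0.3171  0.2635] mid [ 0.5999 -0.3542  0.1592]
664 med [ 0.5731 -0.3787  0.0732] min [ 0.5595 -0.3912  0.0652] max [ 0.5907 -0.3171  0.2635] mid [ 0.5751 -0.3542  0.1644]
tcp [ 0.5688 -0.3576  0.1867] 0.0004571589945623343 [ 0.03  0.52  0.67  1.39 -0.32  1.34  0.97]
t 21.55 pos [ 0.5699 -0.3585  0.1896] F [ 0.7 -0.2  1.1] w 0.0006515263594102996
j [ 0.03  0.52  0.67  1.39 -0.32  1.34  0.97]
toolaxes xyz (cols)
 [[-0.259  0.966 -0.003]
 [ 0.966  0.259  0.   ]
 [ 0.001 -0.003 -1.   ]]
shift [-0.634 -0.006  1.74 ]  turn [-0.0013 -0.0004  0.0001]
shift in target axes [-0.632 -0.011  1.741]
```

View pics/w1.png

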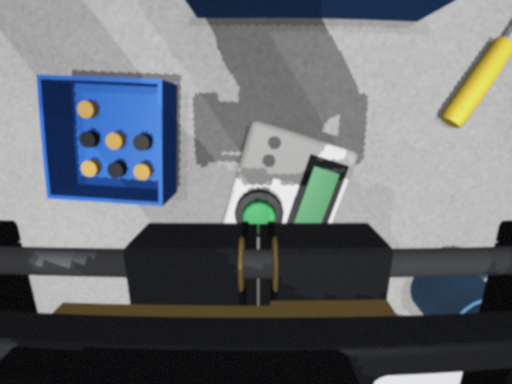

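Button is at wrist pixel (258,213), just ahead of the fingertips. Centre is about (0.576, -0.383), top z about 0.074, consistent across cameras. I move over it and press.

```bash
python3 -m inch '[[-0.63,-0.01,0,0,0,0],[0,0,0.9,0,0,0],[0,0,0.9,0,0,0],[0,0,0.4,0,0,0],[0,0,0,0,0,0]]'
python3 -m inch '[[0,0,0.1,0,0,0],[0,0,0.1,0,0,0],[0,0,0.1,0,0,0],[0,0,0,0,0,0]]'
```

```text
time: 22.18
ee_pos: [0.577, -0.3836, 0.1035]
eef_rot: [0.609, 0.794, -0.0, 0.0]
ft_force: [-0.7, 0.4, 0.7]
width: 0.0006
time: 22.68
ee_pos: [0.5767, -0.3835, 0.0908]
eef_rot: [0.609, 0.793, -0.0, 0.0]
ft_force: [0.1, 0.3, -0.2]
width: 0.0004
```

```bash
python3 -c "
from h import *
c=snap('scene','s15');cv2.imwrite('pics/s15c.png',cv2.cvtColor(cv2.resize(c['img'][220:350,90:240],(600,520)),cv2.COLOR_RGB2BGR));s=read_state();print(s['ee_pos'],s['ft_force'])"
```

```text
[ 0.57678112 -0.38362333  0.09096448] [-0.10110828  0.14127269 -0.62360903]
```

View pics/s15c.png

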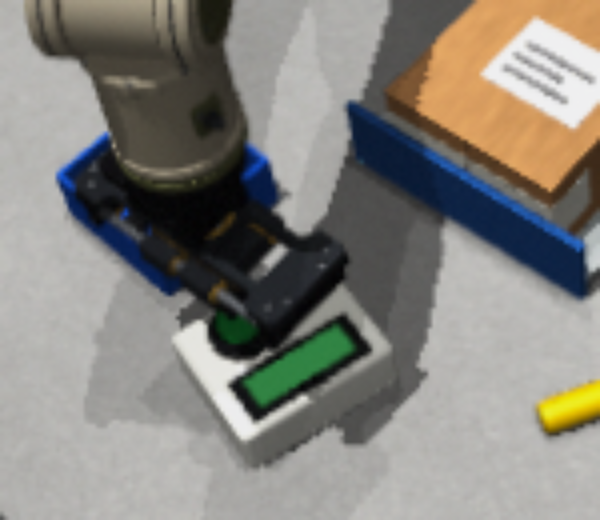

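Fingers are over the green button, clear of bin and terminal. I descend.

```bash
python3 -m inch '[[0,0,0.1,0,0,0],[0,0,0.1,0,0,0],[0,0,0.1,0,0,0],[0,0,0.05,0,0,0],[0,0,0,0,0,0]]'
python3 -m inch '[[0,0,0.05,0,0,0],[0,0,0,0,0,0]]'
python3 -m inch '[[0,0,0.05,0,0,0],[0,0,0,0,0,0]]'
```

```text
time: 23.35
ee_pos: [0.5768, -0.3836, 0.0768]
eef_rot: [0.609, 0.793, -0.0, 0.0]
ft_force: [0.0, -0.4, 0.2]
width: 0.0006
time: 23.6
ee_pos: [0.5768, -0.3836, 0.0749]
eef_rot: [0.609, 0.793, -0.0, 0.0]
ft_force: [-0.0, -0.6, 0.3]
width: 0.0004
time: 23.85
ee_pos: [0.5767, -0.3836, 0.0728]
eef_rot: [0.609, 0.793, -0.0, 0.0]
ft_force: [0.3, -0.2, -0.5]
width: 0.0007
```

```bash
python3 -m inch '[[0,0,0.05,0,0,0],[0,0,0,0,0,0]]'
python3 -m inch '[[0,0,0.05,0,0,0],[0,0,0,0,0,0]]'
python3 -m inch '[[0,0,0.05,0,0,0],[0,0,0,0,0,0]]'
python3 -m inch '[[0,0,0.05,0,0,0],[0,0,0,0,0,0]]'
```

```text
time: 24.1
ee_pos: [0.5769, -0.3837, 0.0711]
eef_rot: [0.609, 0.793, -0.0, 0.001]
ft_force: [-0.1, -0.3, 2.6]
width: 0.0003
time: 24.35
ee_pos: [0.5769, -0.3838, 0.0691]
eef_rot: [0.609, 0.793, -0.0, 0.001]
ft_force: [-0.4, 1.1, 3.1]
width: 0.0005
time: 24.6
ee_pos: [0.5769, -0.3838, 0.0671]
eef_rot: [0.609, 0.793, -0.0, 0.001]
ft_force: [-1.1, 0.1, 4.0]
width: 0.0006
time: 24.85
ee_pos: [0.577, -0.3838, 0.0664]
eef_rot: [0.609, 0.793, -0.0, 0.001]
ft_force: [-3.6, 3.2, 14.7]
width: 0.0004
```

It bottomed: spring force ran 2.6 to 4 N, then 14.7 N hard stop. I release and rise.

```bash
python3 -m inch '[[0,0,-0.2,0,0,0],[0,0,-0.8,0,0,0],[0,0,-1,0,0,0],[0,0,-1,0,0,0],[0,0,-1,0,0,0]]'
python3 -m inch '[[0,0,-0.5,0,0,0],[0,0,0,0,0,0],[0,0,0,0,0,0]]'
python3 lie.py 16; python3 - <<'E'
from h import *
s=read_state();print(s['time'],s['ee_pos'],s['ft_force'].round(1))
z=np.load('/tmp/scene16.npz');c={k:z[k] for k in z.files};P=cloud(c);col=c['img'].astype(int)
g=(col[...,1]>col[...,0]+30)&(col[...,1]>col[...,2]+30)&(abs(P[...,0]-.576)<.025)&(abs(P[...,1]+.383)<.03)&(P[...,2]>.05)&(P[...,2]<.1)
print('btn top z',np.percentile(P[g][:,2],[50,90]))
E
```

```text
time: 25.48
ee_pos: [0.5764, -0.3833, 0.2259]
eef_rot: [0.609, 0.793, -0.0, 0.0]
ft_force: [0.0, -0.5, 0.4]
width: 0.0005
time: 25.85
ee_pos: [0.5763, -0.383, 0.2429]
eef_rot: [0.609, 0.793, -0.0, -0.001]
ft_force: [-0.8, 0.1, -0.2]
width: 0.0009
side carton 2019 c [548. -58.] size [160. 241.] ang 15.0 X range [ 79. 317.] Y range [436. 594.] z [0.107 0.112 0.117]
side stop 54 c [ 629. -165.] size [116.   9.] ang 14.4 X range [318. 327.] Y range [508. 622.] z [0.068 0.071 0.076]
scene carton 3164 c [543. -61.] size [165. 245.] ang 14.8 X range [ 80. 320.] Y range [429. 590.] z [0.109 0.113 0.117]
scene stop 260 c [ 567. -166.] size [229.  46.] ang 15.5 X range [284. 330.] Y range [393. 619.] z [0.068 0.072 0.077]
25.95 [ 0.57633387 -0.382984    0.24304099] [-0.3  0.6 -0.2]
btn top z [0.07286232 0.07693696]
```

View pics/scene16.png

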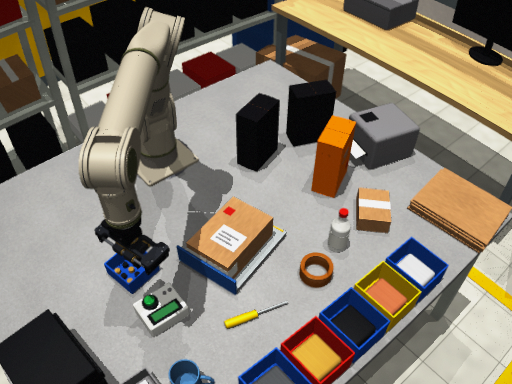

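View pics/side16.png

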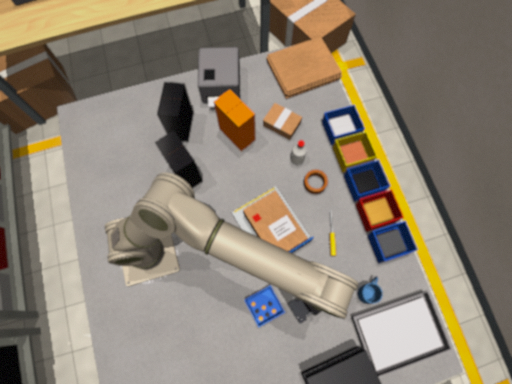

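Carton flat, label up, flush with the backstop. Button released and everything else in place.

```bash
python3 -c "
from bench import close_job; print(close_job())"
```

```text
the job is handed in; nothing more can be done
None
```

The carton is lying on its back on the scale, label up and flush against the blue backstop. I then pressed the green button and released it, and handed the job in at about 26 s. No verdict was reported.

**How it went:** I slid the carton upright to the free edge and squared it there with a second push on its far side. I tipped it by pushing near its top, then pushed it along the pan. At the backstop the force rose to about 23 N with no further movement.

**Last checks:**
- **Carton position:** its top end measures level with the backstop's inner face to within about 2 mm. The foot end is about 40 mm inside the free edge, and both sides are about 30 mm or more inside the pan. It measured the same before and after the button press.
- **Button:** it went down about 6 mm to a hard stop at 14.7 N. Afterwards it stood at its full height (about 75 mm) with the gripper well clear.
- **Other things:** in the last pictures the bin, tape, bottle, screwdriver and look-alikes are where they started, as far as I could see. I checked these by eye and did not re-measure them.

No check failed. The two fixed cameras differed by about 3 to 6 mm in the carton's position.

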